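# Drop a used vial into the lever-lid vial box

### The arm

A 6-joint arm with a two-finger parallel gripper is mounted at the origin on a cart in front of the work surface, level with it; the furniture and walls round the work are solid. World frame = base frame: x ahead of the robot, y to its left, z up, the work surface at z = 0. Lengths are in m, angles in rad, forces in N, time in s.
With the tool pointing down it reaches from about 0.4 to 0.825 m from the base axis. Payload 7 kg.
Tool frame: the origin (TCP) lies midway between the tips of the shut fingers; the grasp point (between the pads) lies 19 mm behind it; z points along the fingers, y is the line along which they close (so a half turn about z gives the same grasp; the last joint's range is limited). The gripper opens to 88 mm and grips with 3 to 60 N. Pads are 19 mm wide; open, the fingers measure 130 mm over their backs; the gripper's body (78 mm by 193 mm) begins 47 mm behind the grasp point.
Start: joints at [-1.032, 0.359, 0.012, 0, -1.224, -0.288], TCP at [0.167, -0.654, 0.199] pointing down, gripper open.
Joint ranges: [-3.07, 3.07], [-1.43, 2.12], [-1.02, 1.25], [-3.03, 1.67], [-3.05, -0], [-3.03, 3.03]. Speed limits (rad/s): [2.39, 2.39, 3.01, 3.14, 3.14, 3.14].

### API

Orientations are given as [roll, pitch, yaw] about the fixed x, y, z axes, in that order (R = Rz(yaw) Ry(pitch) Rx(roll)).
In Python, from station import get_state, grab_frame, calibration, job_done, boxes_of, regions_of, spot_point gives the robot as it stands. The module is installed in compiled form; this text tells all that it offers.
- The arm moves only by the tool arm_command, never from a script. Its argument "commands" is a list of rows, each an object of numbers: "tx", "ty", "tz": the shift along the tool's x, y, z each as a share of 25 cm, from -1 to 1; "twist": the turn about the tool's z as a share of 180 degrees, from -1 to 1. A call has exactly 8 rows; each row is the pose to reach, as a shift and turn from the pose commanded when the call began, along the tool's axes at that moment, turning the shorter way round; what a row does not reach only later rows make up. A row lasts 1/12 s, in which the tool goes at most 41.7 mm and 7.16 degrees, less where a joint would pass 70% of its speed; a pose out of reach is approached as far as the arm can. A call with a number of a shift or a turn outside -1 to 1 is refused whole. A call with a gripper value outside its range is refused whole. "claw" is the opening, from 0 (shut) to 1 (fully open), set as the call begins (left out, the last holds). The fingers move at their own pace and stop on an object; "grip_force" is the grip in N (left out, the last holds). Time passes only in rows, so rows that repeat a pose let the fingers close, or fill a call up. It gives the time, the measured TCP pose, the force, the opening and the grip force at its end, in the units of the state.
- get_state(): the state, without advancing time (a new reading comes with each control period).
- grab_frame(name): name is "side" or "top"; returns the picture (420x560x3 uint8, red, green, blue); there is no depth.
- calibration(name): a dict with "camera_matrix" (3x3 intrinsics, pixels), "k1" (the pictures are not rectified: a ray, as slopes to the right and down, at radius r is drawn at 1 + k1 r^2 times it, then the intrinsics apply), "extrinsics" (4x4, takes a point from camera to world coordinates). Camera axes: x right, y down, z forward; pixel columns grow to the right and rows downward; lengths in m; the calibration is good to about 2 mm. A picture is of the moment at which its call begins. calibration takes no time and is no camera call.
- job_done(): hands the job in; it is judged then, once.
Trained networks look in the newest picture that a camera, given by its name, has taken for a name from the list of things; names that differ only in an ending like _2 or _b are one class to them, and where a whole thing is asked for, a point or a joint stands for the part that bears it (a point fixed in the world has none). Each returns a list of dicts, best first, with "score" (0 to 1); they miss things now and then, are a little off and sometimes report something else, mostly with a low value. They report only what shows in the picture. A call takes as long as a camera call.
- boxes_of(query, camera): "rect" ([left, top, right, bottom] in pixels, round what is visible of it).
- regions_of(query, camera): "region" (420x560 bool, what is visible of it) and "rect" ([left, top, right, bottom] in pixels, round what is visible of it).
- spot_point(query, camera): "uv" ([column, row] in pixels: a listed point, or the origin of a listed thing).
The state is a dict: "t": time; "q": joint angles; "qd": joint speeds; "joint_efforts": joint torques, N m; "eef_pos": TCP position; "ee_rot": TCP orientation; "force": force on the tool from outside, world axes, zero at the start; "moment": the same for the moment, N m; "width": finger opening in m; "gripper_force": force on a finger pad.
Only numpy, scipy, OpenCV 4.12 (cv2) and the standard library are available. Lean on these libraries where they do the work, as an engineer would, in place of code of your own. Each camera call takes 0.05 s, during which the arm holds its last target. There are 200 camera calls.

### The job

Clear away the used vial lying on the front ledge of the white vial drop box: push it back off the ledge with a fingertip so that it rolls down the chute against the closed steel lid, then press the lever paddle at the box's right all the way down so that the lid opens fully and the vial drops inside. Then let the lever come up slowly under your finger, so that the lid eases shut and does not slam, and take the hand away. Use the lever, not the lid itself, pick nothing up, and leave the other things on the desk where they are.

Things in the scene. Friction and masses are not known exactly. Their poses are not given: they have to be found in the camera images.
- vial_box: White bench-top drop box for used vials, fixed to the desk, 210 mm deep, 160 mm wide, side walls 125 mm high. Origin on the desk top under it (front face at x = -110 mm, back at +100); x points to its back, away from the robot, y to its left, z up. Along its top from the front: steel ledge, steel chute, lid. An inner floor 10 mm above the desk; two old vials lie there.
- ledge (a point): Middle of the flat steel ledge on top of the box's front, 115 mm above the desk, 40 mm deep (x) and 152 mm wide (y). A bead 2 mm high runs across its front edge, 16 mm in front of this point; the chute begins 20 mm behind this point. Side walls rise 10 mm above the ledge; in front and above it is open. Axes as the box's.
- mouth (a point): Lower end of the chute, at (4, 0, 78) mm in the box frame: the chute falls 37 mm over 74 mm from the ledge's back edge to here, then the vial drops to the box's floor. Axes as the box's.
- used_vial: Used glass vial with label and crimped collar, 33 mm long, 16 mm across, 12 g, smooth, lying across the ledge (along the box's y within 11 degrees), where it stays by itself. Origin on its surface at mid length, at first underneath it; it turns with the vial. Pushed low (no higher than its middle, or it wedges) past the ledge's back edge, it rolls down the chute until the shut lid's nose stops it.
- paddle (a point): Middle of the top face of the lever's black rubber paddle, 42 mm (box x) by 48 mm (box y); at the start at (-150, -113, 120) mm in the box frame, in front of the box at its right. It swings on a 161 mm arc about a pivot at (-5, -94, 50) mm: right down it is 67 mm lower and 16 mm nearer the robot. Its tilt goes from 12 degrees front up to 12 front down. It takes 3 to 7 N.
- lid_edge (a point): Middle of the front edge of the steel lid, 98 mm by 160 mm, hinged at the box's back, with a 46 mm nose under its front edge that closes the chute. At the start at (-2, 0, 130) mm in the box frame.
- flap: The same steel lid panel, about 0.3 kg; its origin lies on the hinge line, at (95, 0, 130) mm in the box frame. The robot must not touch it.
- lid (a joint): Opening angle of the lid in rad: 0 shut, 1.10 fully open at its stop. The lever moves it through a push rod (about 2.5 rad of lid per rad of lever). Nothing holds it open: if the paddle is let go it falls shut and slams.
- lever (a joint): Angle of the lever in rad: 0 up (lid shut), about 0.43 right down (lid fully open, at its stop).
- vial_a: Small glass vial standing on the desk near the box, 16 mm across, 35 mm tall; origin under its middle. Leave it alone.
- vial_b: Second such standing vial. Leave it alone.
- temp_logger: Cream temperature logger lying on the desk in front of the box, 52 x 82 x 17 mm; origin under its middle. Leave it alone.
- tape_roll: Roll of paper tape lying flat on the desk at the box's right, 98 mm across, 25 mm high; origin under its middle. Leave it alone.

How it is judged:
By the outcome, as a careful person would: the job done as asked, in the order asked, and still so for the second after the job is handed in, with the robot touching nothing.
It also fails if it takes over 48 s, if anything falls off the work surface, if the arm or the gripper's body presses on something with over 40 N, if the wrist force passes 120 N, or if a joint passes its speed limit or range.

## Working session

There is one attempt and no reset: what is moved stays moved. The work goes in short steps, Python scripts to look and compute and a tool call to move; the robot and the scene stay as the last step left them, time stands still between calls to the robot, and variables do not carry over. Pictures are saved under pics/ and viewed, at most 10 in all, crops included, and the job is handed in when it is done.

Besides the shell and the picture viewer there is one more tool, called after "Emit:" by a JSON object that holds its "fn" and its "kwargs", one argument or row to a line. arm_command: Moves the arm, as the interface text tells. Shift numbers are shares of 25 cm and turn numbers shares of 180 degrees, none past 1 either way. Its arguments: {"type":"object","properties":{"commands":{"type":"array"},"claw":{"type":"number"},"grip_force":{"type":"number"}},"required":["commands"]}

```bash
mkdir -p pics; cat > h.py <<'E'
import numpy as np, cv2
from station import *
def ray(name,uv):
    c=calibration(name);K=np.array(c["camera_matrix"]);T=np.array(c["extrinsics"])
    d=np.linalg.inv(K)@[uv[0],uv[1],1];d=d[:2]/d[2];u=d.copy()
    for _ in range(30):u=d/(1+c["k1"]*(u@u))
    v=T[:3,:3]@[u[0],u[1],1];return T[:3,3],v/np.linalg.norm(v)
def tri(a,b):
    (p,u),(q,v)=ray(*a),ray(*b)
    s=np.linalg.lstsq(np.c_[u,-v],q-p,rcond=None)[0]
    A,B=p+s[0]*u,q+s[1]*v;return (A+B)/2,np.linalg.norm(A-B)
def onz(name,uv,z):
    p,v=ray(name,uv);return p+v*(z-p[2])/v[2]
def proj(name,P):
    c=calibration(name);K=np.array(c["camera_matrix"]);T=np.array(c["extrinsics"])
    x=T[:3,:3].T@(np.array(P)-T[:3,3]);u=x[:2]/x[2];u=u*(1+c["k1"]*(u@u));return (K@[u[0],u[1],1])[:2]
E
python3 - <<'E'
from h import *
np.set_printoptions(precision=4,suppress=True)
for n in("side","top"):
    cv2.imwrite(f"pics/{n}0.png",grab_frame(n)[:,:,::-1]);print(n,np.array(calibration(n)["extrinsics"])[:3])
for q in["ledge","mouth","used_vial","paddle","lid_edge","flap","vial_box","temp_logger","tape_roll","vial_a"]:
    r={n:spot_point(q,n) for n in("side","top")}
    print(q,{n:[(np.round(d["uv"],1).tolist(),round(d["score"],2)) for d in r[n][:2]] for n in r})
    if r["side"] and r["top"]:print("   ",*tri(("side",r["side"][0]["uv"]),("top",r["top"][0]["uv"])))
s=get_state();print(s["t"],s["eef_pos"],s["ee_rot"],s["force"],s["width"])
E
```

```text
side [[ 0.9955 -0.0218  0.0919  0.5063]
 [-0.0931 -0.3931  0.9148 -0.9044]
 [ 0.0162 -0.9192 -0.3934  0.4864]]
top [[ 0.0069 -0.9858  0.1678  0.4163]
 [-1.     -0.0067  0.0019 -0.0766]
 [-0.0007 -0.1678 -0.9858  1.3074]]
ledge {'side': [([250.3, 244.0], 0.71)], 'top': [([312.4, 252.9], 0.8), ([302.0, 214.4], 0.4)]}
    [ 0.5359 -0.158   0.1177] 0.0032594583849682997
mouth {'side': [([302.3, 259.3], 0.93), ([300.3, 231.6], 0.25)], 'top': [([301.9, 215.6], 0.67)]}
    [ 0.6279 -0.1374  0.0738] 0.000870531473446252
used_vial {'side': [([252.3, 245.2], 0.63)], 'top': [([315.0, 253.5], 0.51)]}
    [ 0.5368 -0.1637  0.1178] 0.0012050632170932975
paddle {'side': [([226.6, 277.3], 0.62), ([327.3, 365.0], 0.42)], 'top': [([369.3, 271.9], 0.86), ([310.0, 253.1], 0.32)]}
    [ 0.4955 -0.2805  0.1249] 0.001573010994987953
lid_edge {'side': [([302.6, 235.3], 0.8), ([303.6, 257.9], 0.63)], 'top': [([302.3, 212.2], 0.77)]}
    [ 0.6272 -0.136   0.1209] 0.00038467239736189964
flap {'side': [([352.1, 224.8], 0.93), ([300.8, 233.5], 0.63)], 'top': [([295.7, 167.4], 0.87)]}
    [ 0.7223 -0.1205  0.1326] 0.006424258371441277
vial_box {'side': [([298.5, 293.5], 0.91), ([196.7, 305.9], 0.21)], 'top': [([302.3, 223.4], 0.71)]}
    [ 0.6217 -0.1418  0.005 ] 0.002905293743292781
temp_logger {'side': [([196.8, 306.0], 0.92)], 'top': [([310.4, 300.4], 0.6), ([301.8, 221.6], 0.36)]}
    [ 0.4376 -0.1609 -0.0008] 0.00196929987302539
tape_roll {'side': [([329.0, 366.7], 0.81)], 'top': [([380.0, 215.2], 0.91)]}
    [ 0.6436 -0.3318 -0.0039] 0.0009491430994952085
vial_a {'side': [([211.4, 266.2], 0.71), ([197.4, 278.0], 0.66)], 'top': [([266.6, 301.3], 0.53), ([257.0, 290.2], 0.49)]}
    [ 0.4476 -0.0567  0.0206] 0.02802943056640701
1.1 [ 0.1675 -0.6539  0.1993] [-3.1416 -0.     -2.8908] [ 0.1487 -0.0556 -0.0766] 0.08759890701785052
```

View pics/side0.png

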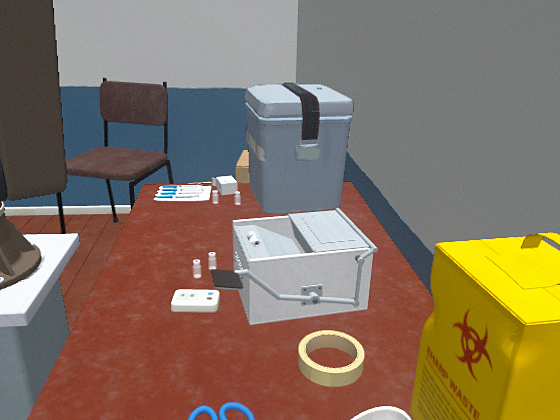

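View pics/top0.png

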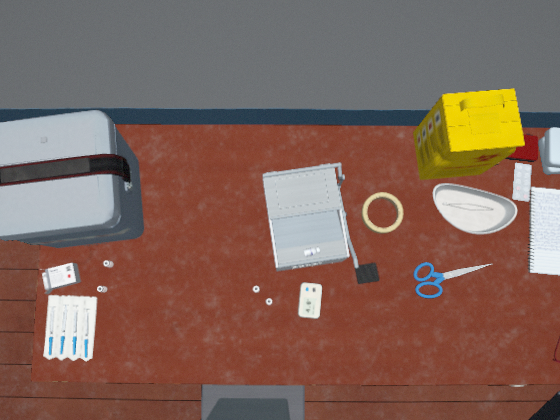

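The side view shows the vial on the ledge at about (253,239) and the paddle at (227,278). In the top view the vial is at (311,252), the paddle at (367,273) and the box is yawed by about 10°. Next I'll fit the box pose.

```bash
cat >> h.py <<'E'
M={"ledge":(-90,0,115),"mouth":(4,0,78),"paddle":(-150,-113,120),"lid_edge":(-2,0,130),"flap":(95,0,130),"vial_box":(0,0,0)}
def fit(obs):
    from scipy.optimize import least_squares
    f=lambda p:np.concatenate([proj(n,w2(p,M[q]))-uv for q,n,uv in obs])
    return least_squares(f,[.622,-.14,.16,0],loss="soft_l1",f_scale=2)
def w2(p,b):
    b=np.array(b)/1000;c,s=np.cos(p[2]),np.sin(p[2]);return np.array([p[0]+c*b[0]-s*b[1],p[1]+s*b[0]+c*b[1],b[2]+p[3]])
def tobox(p,w):
    c,s=np.cos(p[2]),np.sin(p[2]);d=np.array(w)-[p[0],p[1],p[3]];return 1000*np.array([c*d[0]+s*d[1],-s*d[0]+c*d[1],d[2]])
E
python3 - <<'E'
from h import *
np.set_printoptions(precision=4,suppress=True)
grab_frame("side");grab_frame("top")
obs=[(q,n,np.array(spot_point(q,n)[0]["uv"])) for q in M for n in("side","top")]
r=fit(obs);p=r.x;print("pose",p,np.degrees(p[2]));
for o,e in zip(obs,r.fun.reshape(-1,2)):print(o[0],o[1],e)
for n in("side","top"):
    R=regions_of("used_vial",n)
    for d in R[:3]:
        ys,xs=np.nonzero(d["region"]);c=(xs.mean(),ys.mean());print(n,d["score"],c,len(xs),"box:",tobox(p,onz(n,c,.123+p[3])))
        if len(xs)>5:
            pts=np.c_[xs,ys];w=np.array([tobox(p,onz(n,u,.123+p[3])) for u in pts]);print(w.min(0),w.max(0))
np.save("p.npy",p)
print(w2(p,M["ledge"]),w2(p,M["paddle"]))
im=grab_frame("side")[205:300,190:320,::-1];im2=grab_frame("top")[195:290,255:385,::-1]
cv2.imwrite("pics/z.png",cv2.resize(np.vstack([im,im2]),None,fx=3,fy=3,interpolation=cv2.INTER_CUBIC))
E
```

```text
Traceback (most recent call last):
IndexError: list index out of range
```

```bash

python3 - <<'E'
from h import *
np.set_printoptions(precision=4,suppress=True)
im=grab_frame("side")[205:300,190:320,::-1];im2=grab_frame("top")[195:290,255:385,::-1]
obs=[(q,n,np.array(d["uv"])) for q in M for n in("side","top") for d in spot_point(q,n)[:1]]
r=fit(obs);p=r.x;print("pose",p,np.degrees(p[2]));
for o,e in zip(obs,r.fun.reshape(-1,2)):print(o[0],o[1],e)
for n in("side","top"):
    R=regions_of("used_vial",n)
    for d in R[:3]:
        ys,xs=np.nonzero(d["region"]);c=(xs.mean(),ys.mean());print(n,d["score"],c,len(xs),"box:",tobox(p,onz(n,c,.123+p[3])))
        if len(xs)>5:
            w=np.array([tobox(p,onz(n,u,.123+p[3])) for u in np.c_[xs,ys]]);print(w.min(0),w.max(0))
np.save("p.npy",p)
print(w2(p,M["ledge"]),w2(p,M["paddle"]))
cv2.imwrite("pics/z.png",cv2.resize(np.vstack([im,im2]),None,fx=3,fy=3,interpolation=cv2.INTER_CUBIC))
E
```

```text
pose [ 0.6252 -0.1379  0.1537 -0.0019] 8.80535798654108
ledge side [-0.3975 -0.5915]
ledge top [0.2568 1.1833]
mouth side [-2.6502  0.5312]
mouth top [-0.3951  3.5258]
paddle side [-1.8132  2.8459]
paddle top [-2.5399 -2.7475]
lid_edge side [ 1.7338 -1.9127]
lid_edge top [ 0.9913 -0.8408]
flap side [126.5797 -50.3792]
flap top [-1.1956  4.5809]
vial_box side [3.2981 1.7004]
vial_box top [ 0.8845 -0.4961]
side 0.47 (np.float64(328.5779145825317), np.float64(232.38245479030397)) 2599 box: [ 51.5042   3.085  123.    ]
[-12.4769 -99.1064 123.    ] [111.2697 105.0279 123.    ]
side 0.45 (np.float64(299.11997100398696), np.float64(265.94266038419715)) 13795 box: [ -35.1807 -104.6095  123.    ]Traceback (most recent call last):
  File "<stdin>", line 12, in <module>
  File "h.py", line 13, in onz
    p,v=ray(name,uv);return p+v*(z-p[2])/v[2]
        ~~~^^^^^^^^^
  File "h.py", line 4, in ray
    c=calibration(name);K=np.array(c["camera_matrix"]);T=np.array(c["extrinsics"])
ValueError: time passes only in moves, steps and waits
```

```bash
sed -i 's/^def ray/import functools\ncalibration=functools.lru_cache(calibration)\ndef ray/' h.py
python3 - <<'E'
from h import *
np.set_printoptions(precision=4,suppress=True)
ims={n:grab_frame(n) for n in("side","top")}
for n in ims: cv2.imwrite(f"pics/{n}1.png",ims[n][:,:,::-1])
im=ims["side"][205:325,225:385,::-1];im2=ims["top"][155:280,255:385,::-1]
im2=cv2.copyMakeBorder(im2,0,0,0,0,0)
cv2.imwrite("pics/zs.png",cv2.resize(im,None,fx=5,fy=5,interpolation=cv2.INTER_CUBIC))
cv2.imwrite("pics/zt.png",cv2.resize(im2,None,fx=4.8,fy=4.8,interpolation=cv2.INTER_CUBIC))
p=np.array([.6252,-.1379,.1537,-.0019]);np.save("p.npy",p)
print(get_state()["t"])
for b in [(-110,80,125),(-110,-80,125),(100,80,125),(100,-80,125),(-110,-80,0),(100,-80,0)]:print(b,proj("side",w2(p,b)),proj("top",w2(p,b)))
E
```

```text
2.2
(-110, 80, 125) [232.2612 222.0346] [274.5701 267.7236]
(-110, -80, 125) [248.7007 262.3721] [347.4445 256.8835]
(100, 80, 125) [338.8959 213.0149] [260.7692 174.2735]
(100, -80, 125) [373.3151 249.3887] [331.6294 164.1069]
(-110, -80, 0) [249.211  329.0881] [340.6084 261.785 ]
(100, -80, 0) [366.8379 313.0798] [326.4318 177.3705]
```

View pics/zs.png

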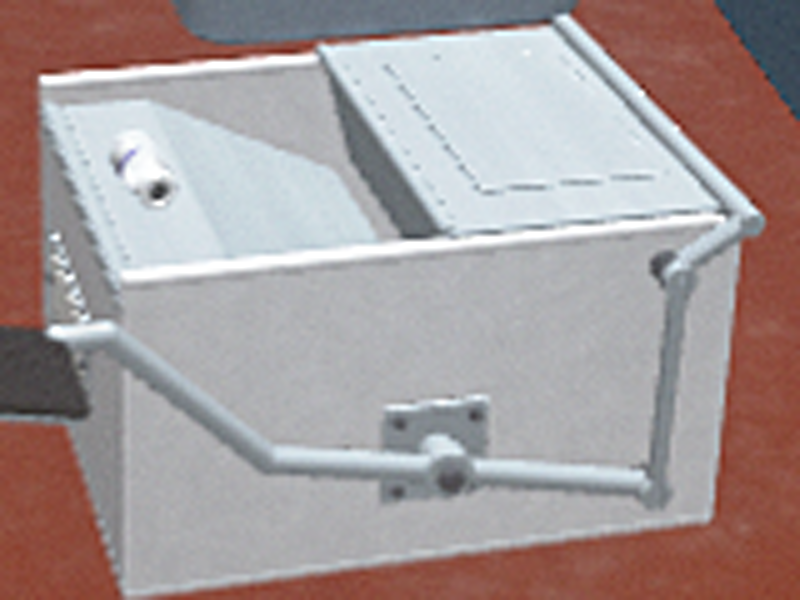

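View pics/zt.png

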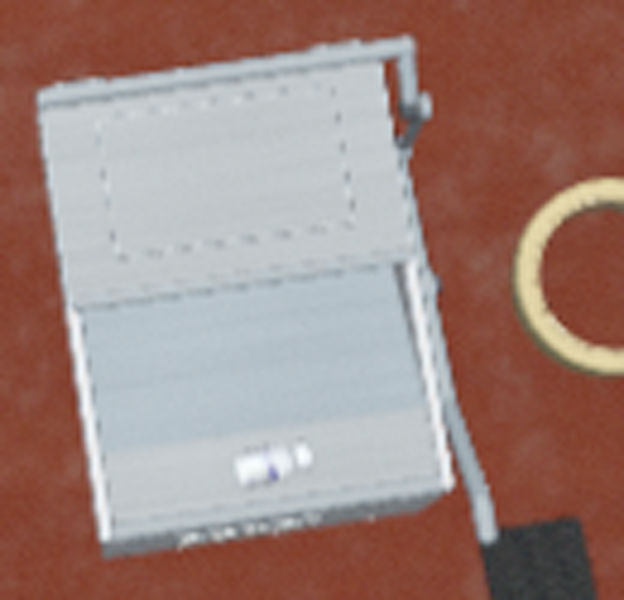

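The side zoom puts the vial at (254,238.6) with the near front corner at (249.4,260). In the top zoom the vial is at (312,251) and the front corners at (276.5,267.5) and (348.8,256.5). I'll refit the pose on these corners.

```bash

python3 - <<'E'
from h import *
from scipy.optimize import least_squares
np.set_printoptions(precision=4,suppress=True)
S=lambda x,y:("side",np.array([225+x/5-.4,205+y/5-.4]));T=lambda x,y:("top",np.array([255+x/4.8-.4,155+y/4.8-.4]))
O=[((-110,80,125),S(40,75)),((-110,-80,125),S(122,275)),((-110,-80,0),S(125,595)),((100,-80,0),S(713,522)),((-110,80,125),T(103,540)),((-110,-80,125),T(452,487)),
((-2,80,130),T(75,305)),((-2,-80,130),T(412,258)),((-2,80,130),S(320,45)),((-2,-80,130),S(443,235))]
r=least_squares(lambda p:np.concatenate([proj(o[0],w2(p,b))-o[1] for b,o in O]),[.622,-.14,.16,0],loss="soft_l1")
p=r.x;print(p,np.degrees(p[2]));print(r.fun.reshape(-1,2));np.save("p.npy",p)
v,e=tri(S(145,168),T(274,461));print("vial",v,e,tobox(p,v),tobox(p,onz("top",T(274,461)[1],.123+p[3])),tobox(p,onz("side",S(145,168)[1],.123+p[3])))
print("vial ends top",[tobox(p,onz("top",T(*k)[1],.123+p[3])) for k in((237,467),(312,455))])
for k in((487,545),(580,518)):print("paddle back corner",tobox(p,onz("top",T(*k)[1],.118)))
print("ledge",w2(p,M["ledge"]),"paddle",w2(p,M["paddle"]))
s=get_state();print(s["t"],s["eef_pos"],s["ee_rot"])
E
```

```text
[ 0.6252 -0.1402  0.1536  0.0041] 8.799487183487214
[[-0.3978 -0.0395]
 [-0.2839  0.0653]
 [-0.3697  3.2976]
 [ 0.2633  1.9419]
 [-0.4411  0.4239]
 [ 0.0833  0.5795]
 [-1.8793  0.0347]
 [ 0.4136 -0.7465]
 [ 0.1595 -1.1825]
 [ 1.9627 -1.5772]]
vial [ 0.5407 -0.1558  0.1273] 0.0014021051912799433 [-85.8664  -2.5669 123.2413] [-85.1471  -2.6957 123.    ] [-86.487   -2.1213 123.    ]
vial ends top [array([-85.3822,  14.2546, 123.    ]), array([-84.9801, -20.1105, 123.    ])]
paddle back corner [-136.23    -92.9794  113.9288]
paddle back corner [-130.4215 -136.9347  113.9288]
ledge [ 0.5363 -0.1539  0.1191] paddle [ 0.4942 -0.2748  0.1241]
2.2 [ 0.1675 -0.6539  0.1993] [-3.1415 -0.     -2.8908]
```

Emit:
{"fn": "arm_command", "kwargs": {
  "commands": [
    {"tx": -0.1, "ty": 0.09},
    {"tx": -0.22, "ty": 0.2},
    {"tx": -0.34, "ty": 0.31},
    {"tx": -0.46, "ty": 0.42},
    {"tx": -0.58, "ty": 0.53},
    {"tx": -0.7, "ty": 0.64},
    {"tx": -0.8, "ty": 0.73},
    {"tx": -0.863, "ty": 0.79}
  ],
  "claw": 0
}}

```text
invalid input
```

Emit:
{"fn": "arm_command", "kwargs": {
  "commands": [
    {"tx": -0.1, "ty": 0.09},
    {"tx": -0.22, "ty": 0.2, "twist": 0.01},
    {"tx": -0.34, "ty": 0.31, "twist": 0.02},
    {"tx": -0.46, "ty": 0.42, "twist": 0.031},
    {"tx": -0.58, "ty": 0.53, "twist": 0.031},
    {"tx": -0.7, "ty": 0.64, "twist": 0.031},
    {"tx": -0.8, "ty": 0.73, "twist": 0.031},
    {"tx": -0.863, "ty": 0.79, "twist": 0.031}
  ]
}}

```text
invalid input
```

Emit:
{"fn": "arm_command", "kwargs": {
  "commands": [
    {"tx": -0.1, "ty": 0.09, "tz": 0, "twist": 0},
    {"tx": -0.22, "ty": 0.2, "tz": 0, "twist": 0},
    {"tx": -0.34, "ty": 0.31, "tz": 0, "twist": 0},
    {"tx": -0.46, "ty": 0.42, "tz": 0, "twist": 0},
    {"tx": -0.58, "ty": 0.53, "tz": 0, "twist": 0},
    {"tx": -0.7, "ty": 0.64, "tz": 0, "twist": 0},
    {"tx": -0.8, "ty": 0.73, "tz": 0, "twist": 0},
    {"tx": -0.863, "ty": 0.79, "tz": 0, "twist": 0}
  ],
  "claw": 0
}}

```text
t: 2.87
eef_pos: [0.3288, -0.4067, 0.1997]
ee_rot: [-3.141, 0.001, -2.889]
force: [-0.2, 0.2, -0.5]
width: 0.0397
gripper_force: 0.0
```

Emit:
{"fn": "arm_command", "kwargs": {
  "commands": [
    {"tx": -0.1, "ty": 0.09, "tz": 0, "twist": 0},
    {"tx": -0.22, "ty": 0.2, "tz": 0, "twist": 0.01},
    {"tx": -0.34, "ty": 0.31, "tz": 0, "twist": 0.02},
    {"tx": -0.46, "ty": 0.42, "tz": 0, "twist": 0.031},
    {"tx": -0.58, "ty": 0.53, "tz": 0, "twist": 0.031},
    {"tx": -0.7, "ty": 0.64, "tz": 0, "twist": 0.031},
    {"tx": -0.8, "ty": 0.73, "tz": 0, "twist": 0.031},
    {"tx": -0.863, "ty": 0.79, "tz": 0, "twist": 0.031}
  ]
}}

```text
t: 3.53
eef_pos: [0.4891, -0.1615, 0.1996]
ee_rot: [-3.142, 0.001, -2.986]
force: [0.2, -0.7, -0.6]
width: 0.0006
gripper_force: 0.0
```

Emit:
{"fn": "arm_command", "kwargs": {
  "commands": [
    {"tx": 0, "ty": 0, "tz": 0.05, "twist": 0},
    {"tx": 0, "ty": 0, "tz": 0.12, "twist": 0},
    {"tx": 0, "ty": 0, "tz": 0.2, "twist": 0},
    {"tx": 0, "ty": 0, "tz": 0.27, "twist": 0},
    {"tx": 0, "ty": 0, "tz": 0.3, "twist": 0},
    {"tx": 0, "ty": 0, "tz": 0.318, "twist": 0},
    {"tx": 0, "ty": 0, "tz": 0.318, "twist": 0},
    {"tx": 0, "ty": 0, "tz": 0.318, "twist": 0}
  ]
}}

```text
t: 4.2
eef_pos: [0.488, -0.1643, 0.1205]
ee_rot: [-3.141, 0.001, -2.988]
force: [0.0, 0.5, 0.7]
width: 0.0
gripper_force: 0.0
```

```bash

python3 - <<'E'
from h import *
np.set_printoptions(precision=4,suppress=True)
a=grab_frame("side")[170:280,190:320,::-1];b=grab_frame("top")[195:305,250:385,::-1]
f=lambda i:cv2.resize(i,(400,330),interpolation=cv2.INTER_CUBIC)
cv2.imwrite("pics/c1.png",np.hstack([f(a),f(b)]))
p=np.load("p.npy");s=get_state();print(s["t"],s["eef_pos"],s["ee_rot"],tobox(p,s["eef_pos"]),proj("side",s["eef_pos"]),proj("top",s["eef_pos"]))
E
```

```text
4.3 [ 0.4882 -0.1642  0.1208] [-3.1412  0.0017 -2.9881] [-139.0475   -2.838   116.7566] [223.0662 244.5925] [315.4616 275.482 ]
```

View pics/c1.png

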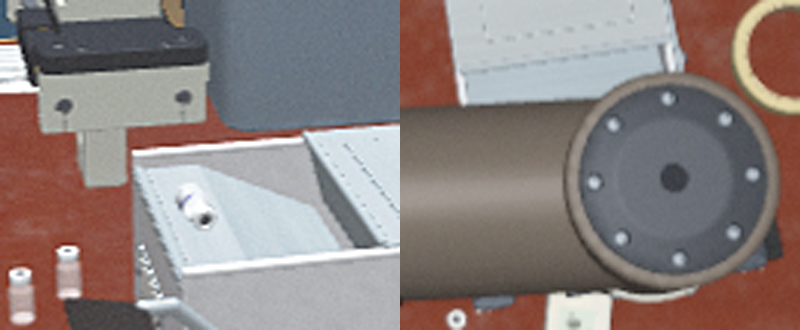

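The picture shows the fingertip bottom at about side (224,232), but the measured TCP projects to (223,245). I'll check that mismatch with an overlay before pushing.

```bash

python3 - <<'E'
from h import *
np.set_printoptions(precision=4,suppress=True)
im=grab_frame("side")[:,:,::-1]
p=np.load("p.npy");s=get_state();t=np.array(s["eef_pos"])
x0,y0,k=150,130,5
c=cv2.resize(im[y0:y0+120,x0:x0+160],None,fx=k,fy=k,interpolation=cv2.INTER_CUBIC)
def m(P,col):
    u=(proj("side",P)-[x0,y0]+.5)*k;cv2.circle(c,tuple(int(a) for a in u),4,col,-1)
for dz in(0,.02,.04,.066):m(t+[0,0,dz],(0,0,255))
ax=np.array([np.cos(p[2]),np.sin(p[2]),0]);ay=np.array([-ax[1],ax[0],0])
for sx in(-.039,.039):
    for sy in(-.0965,.0965):m(t+sx*ax+sy*ay+[0,0,.066],(0,255,0))
for sx in(-.0095,.0095):
    for sy in(-.021,.021):m(t+sx*ax+sy*ay,(255,0,0))
cv2.imwrite("pics/c2.png",c)
print(s["q"],s["width"],t)
print(tri(("side",(224,232)),("top",proj("top",t))))
E
```

```text
[ 0.0572  0.1632 -0.4488  0.0002 -0.9571 -1.4747] 7.094794361306537e-05 [ 0.4881 -0.1642  0.1208]
(array([ 0.4886, -0.1625,  0.1432]), np.float64(0.0035960040178049583))
```

View pics/c2.png

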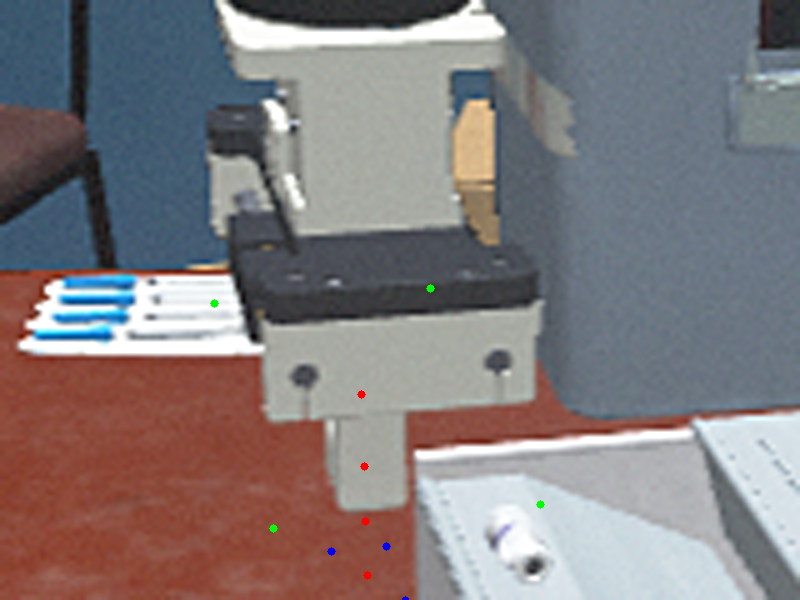

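The gripper body and fingertip both sit about 20 px higher than projected, as if the tool were really about 35 mm higher. I'll cross-check with the top view and the robot base.

```bash

python3 - <<'E'
from h import *
from scipy.optimize import least_squares
np.set_printoptions(precision=4,suppress=True)
p=np.load("p.npy");t=np.array(get_state()["eef_pos"])
print("base",proj("side",(0,0,0)),[ (z,proj("top",t+[0,0,z])) for z in(.2,.3,.4,.5)])
ax=np.array([np.cos(p[2]),np.sin(p[2]),0]);ay=np.array([-ax[1],ax[0],0])
f=lambda x,y:np.array([150+x/5-.4,130+y/5-.4])
O=[((-.039,-.0965,.066),f(265,421)),((.039,-.0965,.066),f(537,402)),((-.0095,-.021,0),f(338,508)),((.0095,-.021,0),f(406,507))]
r=least_squares(lambda d:np.concatenate([proj("side",t+d+b[0]*ax+b[1]*ay+[0,0,b[2]])-u for b,u in O]),[0,0,.03])
print(r.x,r.fun.reshape(-1,2))
for dz in(.02,.037):print(dz,[proj("side",t+[0,0,dz]+b[0]*ax+b[1]*ay+[0,0,b[2]])-u for b,u in O])
print("ledge edge pts side",proj("side",w2(p,(-110,-24,115))),"desk",proj("side",(.5,-.16,0)))
E
```

```text
base [-25.9791 269.966 ] [(0.2, array([323.6117, 268.8276])), (0.3, array([329.0488, 264.3624])), (0.4, array([335.8455, 258.7781])), (0.5, array([344.5837, 251.5946]))]
[-0.0007  0.0031  0.0323] [[ 0.2791 -0.2   ]
 [-0.0905 -0.6776]
 [ 0.8632  0.9108]
 [-1.089   0.0743]]
0.02 [array([1.0549, 8.5895]), array([0.504 , 7.8914]), array([1.4961, 8.5376]), array([-0.4899,  7.6595])]
0.037 [array([ 0.52  , -2.4821]), array([ 0.4968, -2.9267]), array([ 1.1631, -0.9712]), array([-0.7234, -1.8027])]
ledge edge pts side [242.3489 249.4142] desk [231.5575 303.9722]
```

The fit is consistent to under 1 px: the tool looks about 32 mm higher than it reports. There's free space below at this spot, so I'll go down 20 mm and measure again.

Emit:
{"fn": "arm_command", "kwargs": {
  "commands": [
    {"tx": 0, "ty": 0, "tz": 0.02, "twist": 0},
    {"tx": 0, "ty": 0, "tz": 0.05, "twist": 0},
    {"tx": 0, "ty": 0, "tz": 0.08, "twist": 0},
    {"tx": 0, "ty": 0, "tz": 0.08, "twist": 0},
    {"tx": 0, "ty": 0, "tz": 0.08, "twist": 0},
    {"tx": 0, "ty": 0, "tz": 0.08, "twist": 0},
    {"tx": 0, "ty": 0, "tz": 0.08, "twist": 0},
    {"tx": 0, "ty": 0, "tz": 0.08, "twist": 0}
  ]
}}

```text
t: 5.02
eef_pos: [0.4877, -0.1641, 0.1]
ee_rot: [-3.141, 0.0, -2.988]
force: [-0.3, -0.2, -0.0]
width: 0.0004
gripper_force: 0.0
```

```bash

python3 - <<'E'
from h import *
p=np.load("p.npy");s=get_state();t=np.array(s["eef_pos"]);print(s["t"],t,tobox(p,t),s["force"])
im=grab_frame("side")[:,:,::-1];x0,y0,k=150,130,5
c=cv2.resize(im[y0:y0+120,x0:x0+160],None,fx=k,fy=k,interpolation=cv2.INTER_CUBIC)
ax=np.array([np.cos(p[2]),np.sin(p[2]),0]);ay=np.array([-ax[1],ax[0],0])
def m(P,col):
    u=(proj("side",P)-[x0,y0]+.5)*k;cv2.circle(c,tuple(int(a) for a in u),3,col,-1)
for b in((-.039,-.0965,.066),(.039,-.0965,.066),(-.0095,-.021,0),(.0095,-.021,0)):m(t+[-.0007,.0031,.0323]+b[0]*ax+b[1]*ay+[0,0,b[2]],(0,255,0))
for x in range(-110,-60,8):m(w2(p,(x,-24,115)),(0,0,255))
cv2.imwrite("pics/c3.png",c)
E
```

```text
5.0167 [ 0.48767625 -0.16414976  0.09998486] [-139.56724566   -2.66024287   95.91367342] [-0.30112102 -0.15180814 -0.01751847]
```

View pics/c3.png

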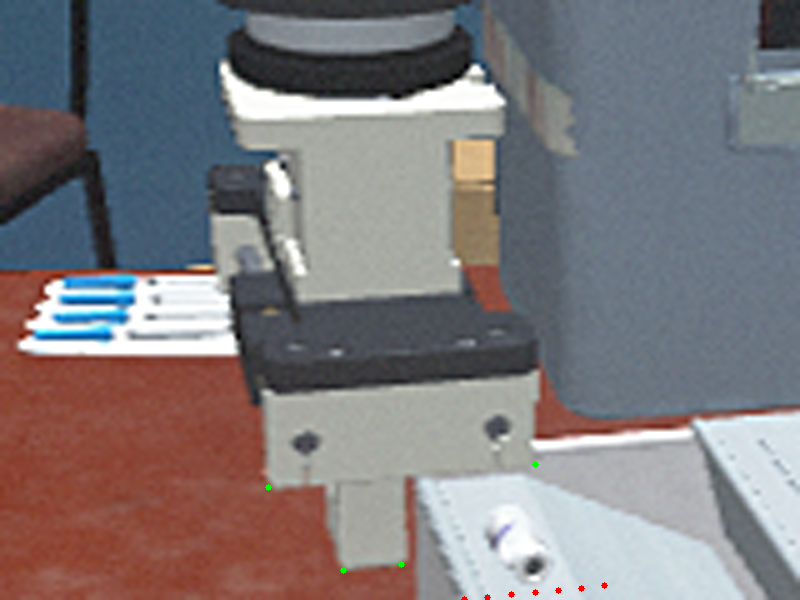

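The finger now matches the offset model (green dots). That puts the tip about 130 mm up in the box frame when z reads 0.100. I'll confirm it by touch: ease forward over the front edge and watch the force.

Emit:
{"fn": "arm_command", "kwargs": {
  "commands": [
    {"tx": -0.015, "ty": 0, "tz": 0, "twist": 0},
    {"tx": -0.03, "ty": 0, "tz": 0, "twist": 0},
    {"tx": -0.045, "ty": 0, "tz": 0, "twist": 0},
    {"tx": -0.06, "ty": 0, "tz": 0, "twist": 0},
    {"tx": -0.07, "ty": 0, "tz": 0, "twist": 0},
    {"tx": -0.08, "ty": 0, "tz": 0, "twist": 0},
    {"tx": -0.086, "ty": 0, "tz": 0, "twist": 0},
    {"tx": -0.092, "ty": 0, "tz": 0, "twist": 0}
  ]
}}

```text
t: 5.73
eef_pos: [0.5103, -0.1606, 0.0997]
ee_rot: [3.142, -0.0, -2.988]
force: [-0.2, -0.0, -0.5]
width: 0.0006
gripper_force: 0.0
```

Emit:
{"fn": "arm_command", "kwargs": {
  "commands": [
    {"tx": -0.01, "ty": 0, "tz": 0, "twist": 0},
    {"tx": -0.016, "ty": 0, "tz": 0, "twist": 0},
    {"tx": -0.016, "ty": 0, "tz": 0.008, "twist": 0},
    {"tx": -0.016, "ty": 0, "tz": 0.014, "twist": 0},
    {"tx": -0.016, "ty": 0, "tz": 0.02, "twist": 0},
    {"tx": -0.016, "ty": 0, "tz": 0.024, "twist": 0},
    {"tx": -0.016, "ty": 0, "tz": 0.024, "twist": 0},
    {"tx": -0.016, "ty": 0, "tz": 0.024, "twist": 0}
  ]
}}

```text
t: 6.4
eef_pos: [0.514, -0.16, 0.0937]
ee_rot: [3.142, -0.0, -2.988]
force: [-0.3, -0.3, -0.4]
width: 0.0003
gripper_force: 0.0
```

```bash

python3 - <<'E'
from h import *
p=np.load("p.npy");s=get_state();t=np.array(s["eef_pos"]);print(s["t"],t,tobox(p,t),s["force"])
im=grab_frame("side")[:,:,::-1];x0,y0,k=200,190,8
c=cv2.resize(im[y0:y0+75,x0:x0+100],None,fx=k,fy=k,interpolation=cv2.INTER_CUBIC)
cv2.imwrite("pics/c4.png",c)
E
```

```text
6.4 [ 0.5140091  -0.16001159  0.09365604] [-112.91130402   -2.5991004    89.58485769] [-0.34906274 -0.25607711 -0.42947581]
```

View pics/c4.png

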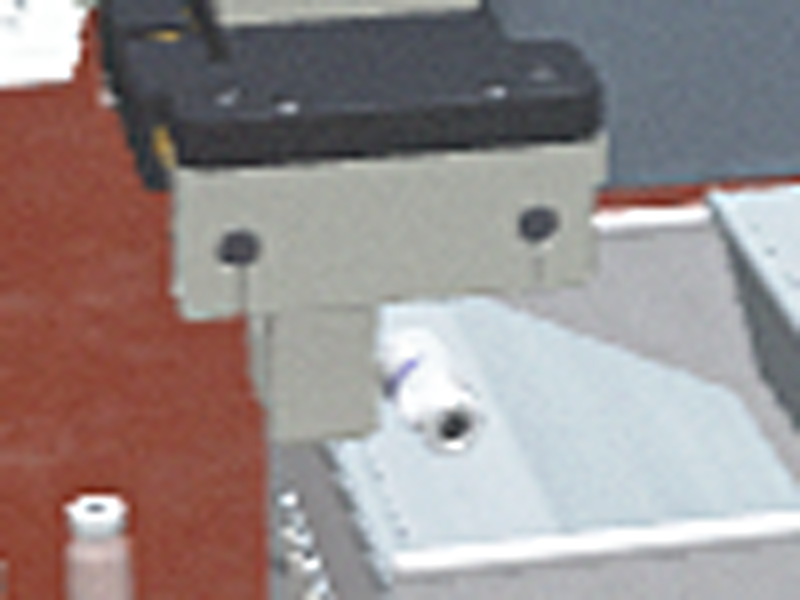

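The picture shows the tip hovering just above the ledge front with the vial a few mm behind it, which confirms the height offset. Next I'll probe down for the bead.

Emit:
{"fn": "arm_command", "kwargs": {
  "commands": [
    {"tx": 0, "ty": 0, "tz": 0.002, "twist": 0},
    {"tx": 0, "ty": 0, "tz": 0.004, "twist": 0},
    {"tx": 0, "ty": 0, "tz": 0.006, "twist": 0},
    {"tx": 0, "ty": 0, "tz": 0.008, "twist": 0},
    {"tx": 0, "ty": 0, "tz": 0.01, "twist": 0},
    {"tx": 0, "ty": 0, "tz": 0.012, "twist": 0},
    {"tx": 0, "ty": 0, "tz": 0.014, "twist": 0},
    {"tx": 0, "ty": 0, "tz": 0.014, "twist": 0}
  ]
}}

```text
t: 7.12
eef_pos: [0.5142, -0.16, 0.0903]
ee_rot: [-3.142, 0.0, -2.988]
force: [-0.1, -0.1, 0.8]
width: 0.0004
gripper_force: 0.2
```

Emit:
{"fn": "arm_command", "kwargs": {
  "commands": [
    {"tx": 0, "ty": 0, "tz": 0.001, "twist": 0},
    {"tx": 0, "ty": 0, "tz": 0.002, "twist": 0},
    {"tx": 0, "ty": 0, "tz": 0.003, "twist": 0},
    {"tx": 0, "ty": 0, "tz": 0.004, "twist": 0},
    {"tx": 0, "ty": 0, "tz": 0.005, "twist": 0},
    {"tx": 0, "ty": 0, "tz": 0.006, "twist": 0},
    {"tx": 0, "ty": 0, "tz": 0.006, "twist": 0},
    {"tx": 0, "ty": 0, "tz": 0.006, "twist": 0}
  ]
}}

```text
t: 7.78
eef_pos: [0.5143, -0.1601, 0.0898]
ee_rot: [-3.141, 0.001, -2.988]
force: [-3.3, 1.3, 9.4]
width: 0.0005
gripper_force: 5.0
```

Bead contact comes at a reading of 0.090, which is a true 117 mm, so the offset is 27 mm. I'll rise 3.5 mm so the tip sits at about 119.5 mm, then push.

Emit:
{"fn": "arm_command", "kwargs": {
  "commands": [
    {"tx": 0, "ty": 0, "tz": -0.014, "twist": 0},
    {"tx": 0, "ty": 0, "tz": -0.014, "twist": 0},
    {"tx": -0.015, "ty": 0, "tz": -0.014, "twist": 0},
    {"tx": -0.03, "ty": 0, "tz": -0.014, "twist": 0},
    {"tx": -0.042, "ty": 0, "tz": -0.014, "twist": 0},
    {"tx": -0.054, "ty": 0, "tz": -0.014, "twist": 0},
    {"tx": -0.066, "ty": 0, "tz": -0.014, "twist": 0},
    {"tx": -0.078, "ty": 0, "tz": -0.014, "twist": 0}
  ]
}}

```text
t: 8.45
eef_pos: [0.5337, -0.157, 0.092]
ee_rot: [3.142, -0.0, -2.988]
force: [0.4, -0.3, -0.6]
width: -0.0
gripper_force: 0.0
```

Emit:
{"fn": "arm_command", "kwargs": {
  "commands": [
    {"tx": -0.01, "ty": 0, "tz": 0, "twist": 0},
    {"tx": -0.02, "ty": 0, "tz": 0, "twist": 0},
    {"tx": -0.03, "ty": 0, "tz": 0, "twist": 0},
    {"tx": -0.04, "ty": 0, "tz": 0, "twist": 0},
    {"tx": -0.05, "ty": 0, "tz": 0, "twist": 0},
    {"tx": -0.06, "ty": 0, "tz": 0, "twist": 0},
    {"tx": -0.06, "ty": 0, "tz": 0, "twist": 0},
    {"tx": -0.06, "ty": 0, "tz": 0, "twist": 0}
  ]
}}

```text
t: 9.12
eef_pos: [0.5483, -0.1547, 0.0922]
ee_rot: [3.142, -0.0, -2.988]
force: [0.3, 0.5, 0.4]
width: 0.0003
gripper_force: 0.0
```

```bash

python3 - <<'E'
from h import *
p=np.load("p.npy");s=get_state();t=np.array(s["eef_pos"]);print(s["t"],t,tobox(p,t),s["force"])
im=grab_frame("side")[:,:,::-1];x0,y0,k=220,190,6
cv2.imwrite("pics/c5.png",cv2.resize(im[y0:y0+90,x0:x0+130],None,fx=k,fy=k,interpolation=cv2.INTER_CUBIC))
E
```

```text
9.1167 [ 0.54826944 -0.15468984  0.09220723] [-78.24010408  -2.58103506  88.13604258] [0.27015041 0.46124932 0.42353576]
```

View pics/c5.png

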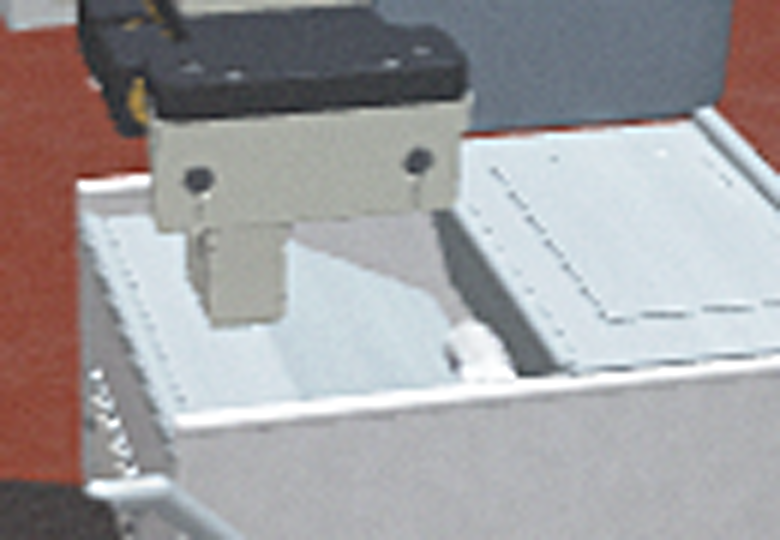

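The picture shows the vial off the ledge and resting against the lid nose at about side (300,249). Next I'll move to the paddle.

Emit:
{"fn": "arm_command", "kwargs": {
  "commands": [
    {"tx": 0, "ty": 0, "tz": -0.1, "twist": 0},
    {"tx": 0, "ty": 0, "tz": -0.2, "twist": 0},
    {"tx": 0.03, "ty": -0.05, "tz": -0.24, "twist": 0},
    {"tx": 0.1, "ty": -0.15, "tz": -0.24, "twist": 0},
    {"tx": 0.18, "ty": -0.26, "tz": -0.24, "twist": 0},
    {"tx": 0.25, "ty": -0.36, "tz": -0.24, "twist": 0},
    {"tx": 0.29, "ty": -0.42, "tz": -0.24, "twist": 0},
    {"tx": 0.3, "ty": -0.44, "tz": -0.24, "twist": 0}
  ]
}}

```text
t: 9.83
eef_pos: [0.4891, -0.2771, 0.1523]
ee_rot: [3.142, -0.0, -2.991]
force: [0.1, 1.9, -0.4]
width: 0.0003
gripper_force: 0.0
```

Emit:
{"fn": "arm_command", "kwargs": {
  "commands": [
    {"tx": 0, "ty": 0, "tz": 0.02, "twist": 0},
    {"tx": 0, "ty": 0, "tz": 0.06, "twist": 0},
    {"tx": 0, "ty": 0, "tz": 0.1, "twist": 0},
    {"tx": 0, "ty": 0, "tz": 0.14, "twist": 0},
    {"tx": 0, "ty": 0, "tz": 0.17, "twist": 0},
    {"tx": 0, "ty": 0, "tz": 0.19, "twist": 0},
    {"tx": 0, "ty": 0, "tz": 0.2, "twist": 0},
    {"tx": 0, "ty": 0, "tz": 0.2, "twist": 0}
  ]
}}

```text
t: 10.5
eef_pos: [0.4908, -0.2746, 0.1014]
ee_rot: [3.141, -0.001, -2.988]
force: [0.1, 1.0, -0.8]
width: 0.0006
gripper_force: 0.0
```

```bash

python3 - <<'E'
from h import *
p=np.load("p.npy");s=get_state();t=np.array(s["eef_pos"]);print(s["t"],t,tobox(p,t),s["force"])
grab_frame("side");
for q in("paddle","lid_edge","used_vial"):print(q,[(d["uv"],d["score"]) for d in spot_point(q,"side")[:2]])
print(proj("side",w2(p,M["paddle"])),proj("side",t+[0,0,.031]))
E
```

```text
10.5 [ 0.49075995 -0.2745725   0.10143758] [-153.41197918 -112.2550115    97.36638982] [ 0.12279802  0.95027383 -0.75907871]
paddle [([229.2, 276.9], 0.63)]
lid_edge [([302.2, 232.9], 0.78)]
used_vial [([302.9, 253.5], 0.54)]
[226.29454531 275.80253069] [223.76338101 270.83051028]
```

Emit:
{"fn": "arm_command", "kwargs": {
  "commands": [
    {"tx": 0, "ty": 0, "tz": 0.011, "twist": 0},
    {"tx": 0, "ty": 0, "tz": 0.022, "twist": 0},
    {"tx": 0.002, "ty": 0, "tz": 0.033, "twist": 0},
    {"tx": 0.005, "ty": 0, "tz": 0.044, "twist": 0},
    {"tx": 0.009, "ty": 0, "tz": 0.055, "twist": 0},
    {"tx": 0.013, "ty": 0, "tz": 0.066, "twist": 0},
    {"tx": 0.017, "ty": 0, "tz": 0.077, "twist": 0},
    {"tx": 0.021, "ty": 0, "tz": 0.088, "twist": 0}
  ]
}}

```text
t: 11.37
eef_pos: [0.4855, -0.2758, 0.08]
ee_rot: [-3.142, -0.0, -2.988]
force: [-1.5, -0.2, 3.5]
width: 0.0006
gripper_force: 1.5
```

Emit:
{"fn": "arm_command", "kwargs": {
  "commands": [
    {"tx": 0.003, "ty": 0, "tz": 0.01, "twist": 0},
    {"tx": 0.006, "ty": 0, "tz": 0.02, "twist": 0},
    {"tx": 0.009, "ty": 0, "tz": 0.03, "twist": 0},
    {"tx": 0.011, "ty": 0, "tz": 0.04, "twist": 0},
    {"tx": 0.013, "ty": 0, "tz": 0.05, "twist": 0},
    {"tx": 0.015, "ty": 0, "tz": 0.06, "twist": 0},
    {"tx": 0.017, "ty": 0, "tz": 0.07, "twist": 0},
    {"tx": 0.019, "ty": 0, "tz": 0.08, "twist": 0}
  ]
}}

```text
t: 12.03
eef_pos: [0.481, -0.2764, 0.06]
ee_rot: [3.142, -0.0, -2.988]
force: [-2.1, -1.0, 2.6]
width: 0.0004
gripper_force: 1.5
```

Emit:
{"fn": "arm_command", "kwargs": {
  "commands": [
    {"tx": 0.002, "ty": 0, "tz": 0.01, "twist": 0},
    {"tx": 0.004, "ty": 0, "tz": 0.02, "twist": 0},
    {"tx": 0.006, "ty": 0, "tz": 0.03, "twist": 0},
    {"tx": 0.008, "ty": 0, "tz": 0.04, "twist": 0},
    {"tx": 0.009, "ty": 0, "tz": 0.05, "twist": 0},
    {"tx": 0.01, "ty": 0, "tz": 0.06, "twist": 0},
    {"tx": 0.011, "ty": 0, "tz": 0.07, "twist": 0},
    {"tx": 0.012, "ty": 0, "tz": 0.08, "twist": 0}
  ]
}}

```text
t: 12.7
eef_pos: [0.478, -0.2769, 0.0399]
ee_rot: [3.142, -0.0, -2.988]
force: [-2.8, -0.0, 1.9]
width: 0.0005
gripper_force: 1.3
```

Emit:
{"fn": "arm_command", "kwargs": {
  "commands": [
    {"tx": 0.001, "ty": 0, "tz": 0.008, "twist": 0},
    {"tx": 0.002, "ty": 0, "tz": 0.016, "twist": 0},
    {"tx": 0.003, "ty": 0, "tz": 0.024, "twist": 0},
    {"tx": 0.004, "ty": 0, "tz": 0.031, "twist": 0},
    {"tx": 0.004, "ty": 0, "tz": 0.038, "twist": 0},
    {"tx": 0.004, "ty": 0, "tz": 0.044, "twist": 0},
    {"tx": 0.004, "ty": 0, "tz": 0.049, "twist": 0},
    {"tx": 0.004, "ty": 0, "tz": 0.052, "twist": 0}
  ]
}}

```text
t: 13.37
eef_pos: [0.4772, -0.2771, 0.0274]
ee_rot: [-3.141, 0.0, -2.988]
force: [-3.2, 1.2, 7.3]
width: 0.0002
gripper_force: 4.4
```

Emit:
{"fn": "arm_command", "kwargs": {
  "commands": [
    {"tx": 0, "ty": 0, "tz": 0.001, "twist": 0},
    {"tx": 0, "ty": 0, "tz": 0.002, "twist": 0},
    {"tx": 0, "ty": 0, "tz": 0.003, "twist": 0},
    {"tx": 0, "ty": 0, "tz": 0.004, "twist": 0},
    {"tx": 0, "ty": 0, "tz": 0.005, "twist": 0},
    {"tx": 0, "ty": 0, "tz": 0.006, "twist": 0},
    {"tx": 0, "ty": 0, "tz": 0.006, "twist": 0},
    {"tx": 0, "ty": 0, "tz": 0.006, "twist": 0}
  ]
}}

```text
t: 14.03
eef_pos: [0.4773, -0.2772, 0.0269]
ee_rot: [-3.141, 0.001, -2.988]
force: [-4.7, 2.0, 12.3]
width: 0.0003
gripper_force: 6.6
```

```bash

python3 - <<'E'
from h import *
p=np.load("p.npy");s=get_state();t=np.array(s["eef_pos"]);print(s["t"],t,tobox(p,t),s["force"])
a=grab_frame("side")[:,:,::-1];b=grab_frame("top")[:,:,::-1]
f=lambda i,k:cv2.resize(i,None,fx=k,fy=k,interpolation=cv2.INTER_CUBIC)
A=f(a[130:330,190:390],2);B=f(b[140:340,250:450],2);cv2.imwrite("pics/c6.png",np.hstack([A,B]))
for th in(1.0,1.1):
    e=(95-97*np.cos(th),0,130+97*np.sin(th));print(th,[proj(n,w2(p,e)) for n in("side","top")])
for q in("lid_edge","used_vial","paddle"):
    for n in("side","top"):print(q,n,[(np.round(d["uv"]),d["score"]) for d in spot_point(q,n)[:2]])
E
```

```text
14.0333 [ 0.47726676 -0.27717151  0.02686054] [-167.14394824 -112.7592835    22.7893523 ] [-4.66999436  2.02488873 12.27454322]
1.0 [array([327.68111798, 183.66088702]), array([303.43972768, 184.72462903])]
1.1 [array([332.53209211, 180.6424586 ]), array([302.92153631, 180.21384346])]
lid_edge side [(array([331., 184.]), 0.81)]
lid_edge top [(array([300., 182.]), 0.81)]
used_vial side [(array([351., 226.]), 0.15)]
used_vial top []
paddle side [(array([222., 313.]), 0.89)]
paddle top []
```

View pics/c6.png

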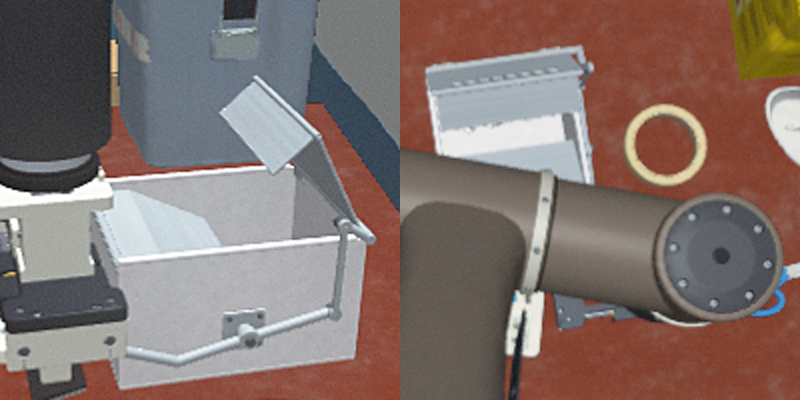

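The lid is fully open (edge at side (331,184), as predicted for about 1.05–1.1 rad), the force rise shows the lever on its stop, and the chute is empty. Now I'll let the lever up slowly.

Emit:
{"fn": "arm_command", "kwargs": {
  "commands": [
    {"tx": 0, "ty": 0, "tz": -0.004, "twist": 0},
    {"tx": 0, "ty": 0, "tz": -0.008, "twist": 0},
    {"tx": -0.001, "ty": 0, "tz": -0.012, "twist": 0},
    {"tx": -0.001, "ty": 0, "tz": -0.016, "twist": 0},
    {"tx": -0.002, "ty": 0, "tz": -0.02, "twist": 0},
    {"tx": -0.002, "ty": 0, "tz": -0.024, "twist": 0},
    {"tx": -0.003, "ty": 0, "tz": -0.028, "twist": 0},
    {"tx": -0.003, "ty": 0, "tz": -0.032, "twist": 0}
  ]
}}

```text
t: 15.1
eef_pos: [0.4778, -0.2769, 0.0337]
ee_rot: [3.142, -0.0, -2.988]
force: [-0.9, 0.3, 0.8]
width: 0.0007
gripper_force: 0.8
```

Emit:
{"fn": "arm_command", "kwargs": {
  "commands": [
    {"tx": -0.001, "ty": 0, "tz": -0.004, "twist": 0},
    {"tx": -0.001, "ty": 0, "tz": -0.008, "twist": 0},
    {"tx": -0.002, "ty": 0, "tz": -0.012, "twist": 0},
    {"tx": -0.002, "ty": 0, "tz": -0.016, "twist": 0},
    {"tx": -0.003, "ty": 0, "tz": -0.02, "twist": 0},
    {"tx": -0.003, "ty": 0, "tz": -0.024, "twist": 0},
    {"tx": -0.004, "ty": 0, "tz": -0.028, "twist": 0},
    {"tx": -0.004, "ty": 0, "tz": -0.032, "twist": 0}
  ]
}}

```text
t: 15.77
eef_pos: [0.4789, -0.2768, 0.0419]
ee_rot: [-3.142, 0.0, -2.988]
force: [-1.7, 0.8, 1.0]
width: 0.0006
gripper_force: 1.0
```

Emit:
{"fn": "arm_command", "kwargs": {
  "commands": [
    {"tx": -0.001, "ty": 0, "tz": -0.004, "twist": 0},
    {"tx": -0.002, "ty": 0, "tz": -0.008, "twist": 0},
    {"tx": -0.003, "ty": 0, "tz": -0.012, "twist": 0},
    {"tx": -0.004, "ty": 0, "tz": -0.016, "twist": 0},
    {"tx": -0.005, "ty": 0, "tz": -0.02, "twist": 0},
    {"tx": -0.005, "ty": 0, "tz": -0.024, "twist": 0},
    {"tx": -0.006, "ty": 0, "tz": -0.028, "twist": 0},
    {"tx": -0.006, "ty": 0, "tz": -0.032, "twist": 0}
  ]
}}

```text
t: 16.43
eef_pos: [0.4805, -0.2766, 0.0499]
ee_rot: [-3.141, 0.0, -2.988]
force: [-1.1, -0.3, 1.2]
width: 0.0003
gripper_force: 1.1
```

Emit:
{"fn": "arm_command", "kwargs": {
  "commands": [
    {"tx": -0.001, "ty": 0, "tz": -0.004, "twist": 0},
    {"tx": -0.002, "ty": 0, "tz": -0.008, "twist": 0},
    {"tx": -0.003, "ty": 0, "tz": -0.012, "twist": 0},
    {"tx": -0.004, "ty": 0, "tz": -0.016, "twist": 0},
    {"tx": -0.005, "ty": 0, "tz": -0.02, "twist": 0},
    {"tx": -0.006, "ty": 0, "tz": -0.024, "twist": 0},
    {"tx": -0.007, "ty": 0, "tz": -0.028, "twist": 0},
    {"tx": -0.008, "ty": 0, "tz": -0.032, "twist": 0}
  ]
}}

```text
t: 17.1
eef_pos: [0.4822, -0.2762, 0.0579]
ee_rot: [3.142, -0.0, -2.988]
force: [-1.6, 0.1, 2.6]
width: 0.0004
gripper_force: 1.3
```

Emit:
{"fn": "arm_command", "kwargs": {
  "commands": [
    {"tx": -0.001, "ty": 0, "tz": -0.004, "twist": 0},
    {"tx": -0.002, "ty": 0, "tz": -0.008, "twist": 0},
    {"tx": -0.003, "ty": 0, "tz": -0.012, "twist": 0},
    {"tx": -0.004, "ty": 0, "tz": -0.016, "twist": 0},
    {"tx": -0.006, "ty": 0, "tz": -0.02, "twist": 0},
    {"tx": -0.007, "ty": 0, "tz": -0.024, "twist": 0},
    {"tx": -0.008, "ty": 0, "tz": -0.028, "twist": 0},
    {"tx": -0.009, "ty": 0, "tz": -0.032, "twist": 0}
  ]
}}

```text
t: 17.77
eef_pos: [0.4847, -0.2759, 0.0659]
ee_rot: [-3.142, 0.0, -2.988]
force: [-1.1, 0.5, 2.4]
width: 0.0007
gripper_force: 1.2
```

Emit:
{"fn": "arm_command", "kwargs": {
  "commands": [
    {"tx": -0.001, "ty": 0, "tz": -0.004, "twist": 0},
    {"tx": -0.002, "ty": 0, "tz": -0.008, "twist": 0},
    {"tx": -0.004, "ty": 0, "tz": -0.012, "twist": 0},
    {"tx": -0.005, "ty": 0, "tz": -0.016, "twist": 0},
    {"tx": -0.006, "ty": 0, "tz": -0.02, "twist": 0},
    {"tx": -0.008, "ty": 0, "tz": -0.024, "twist": 0},
    {"tx": -0.009, "ty": 0, "tz": -0.028, "twist": 0},
    {"tx": -0.01, "ty": 0, "tz": -0.032, "twist": 0}
  ]
}}

```text
t: 18.43
eef_pos: [0.4871, -0.2755, 0.0739]
ee_rot: [-3.142, 0.0, -2.988]
force: [-0.9, -0.6, 3.2]
width: 0.0004
gripper_force: 1.2
```

Emit:
{"fn": "arm_command", "kwargs": {
  "commands": [
    {"tx": -0.001, "ty": 0, "tz": -0.003, "twist": 0},
    {"tx": -0.002, "ty": 0, "tz": -0.006, "twist": 0},
    {"tx": -0.003, "ty": 0, "tz": -0.009, "twist": 0},
    {"tx": -0.004, "ty": 0, "tz": -0.012, "twist": 0},
    {"tx": -0.005, "ty": 0, "tz": -0.015, "twist": 0},
    {"tx": -0.006, "ty": 0, "tz": -0.018, "twist": 0},
    {"tx": -0.007, "ty": 0, "tz": -0.021, "twist": 0},
    {"tx": -0.008, "ty": 0, "tz": -0.024, "twist": 0}
  ]
}}

```text
t: 19.1
eef_pos: [0.4891, -0.2752, 0.0799]
ee_rot: [-3.142, 0.0, -2.988]
force: [-1.0, 0.3, 3.4]
width: 0.0003
gripper_force: 1.3
```

Emit:
{"fn": "arm_command", "kwargs": {
  "commands": [
    {"tx": -0.001, "ty": 0, "tz": -0.003, "twist": 0},
    {"tx": -0.002, "ty": 0, "tz": -0.006, "twist": 0},
    {"tx": -0.003, "ty": 0, "tz": -0.009, "twist": 0},
    {"tx": -0.004, "ty": 0, "tz": -0.012, "twist": 0},
    {"tx": -0.005, "ty": 0, "tz": -0.015, "twist": 0},
    {"tx": -0.006, "ty": 0, "tz": -0.018, "twist": 0},
    {"tx": -0.007, "ty": 0, "tz": -0.021, "twist": 0},
    {"tx": -0.008, "ty": 0, "tz": -0.024, "twist": 0}
  ]
}}

```text
t: 19.77
eef_pos: [0.4912, -0.2749, 0.0859]
ee_rot: [-3.141, 0.0, -2.988]
force: [0.1, 0.7, 1.7]
width: 0.0003
gripper_force: 1.2
```

Emit:
{"fn": "arm_command", "kwargs": {
  "commands": [
    {"tx": -0.001, "ty": 0, "tz": -0.002, "twist": 0},
    {"tx": -0.002, "ty": 0, "tz": -0.004, "twist": 0},
    {"tx": -0.003, "ty": 0, "tz": -0.006, "twist": 0},
    {"tx": -0.003, "ty": 0, "tz": -0.008, "twist": 0},
    {"tx": -0.004, "ty": 0, "tz": -0.01, "twist": 0},
    {"tx": -0.005, "ty": 0, "tz": -0.012, "twist": 0},
    {"tx": -0.005, "ty": 0, "tz": -0.014, "twist": 0},
    {"tx": -0.006, "ty": 0, "tz": -0.016, "twist": 0}
  ]
}}

```text
t: 20.43
eef_pos: [0.4927, -0.2747, 0.0898]
ee_rot: [-3.141, 0.0, -2.988]
force: [1.1, -0.7, 1.9]
width: 0.0006
gripper_force: 1.1
```

Emit:
{"fn": "arm_command", "kwargs": {
  "commands": [
    {"tx": 0, "ty": 0, "tz": -0.002, "twist": 0},
    {"tx": -0.001, "ty": 0, "tz": -0.004, "twist": 0},
    {"tx": -0.001, "ty": 0, "tz": -0.006, "twist": 0},
    {"tx": -0.002, "ty": 0, "tz": -0.008, "twist": 0},
    {"tx": -0.002, "ty": 0, "tz": -0.01, "twist": 0},
    {"tx": -0.003, "ty": 0, "tz": -0.012, "twist": 0},
    {"tx": -0.003, "ty": 0, "tz": -0.014, "twist": 0},
    {"tx": -0.004, "ty": 0, "tz": -0.016, "twist": 0}
  ]
}}

```text
t: 21.1
eef_pos: [0.4934, -0.2745, 0.0938]
ee_rot: [-3.142, 0.0, -2.988]
force: [2.2, 0.4, 2.1]
width: 0.0004
gripper_force: 1.1
```

Emit:
{"fn": "arm_command", "kwargs": {
  "commands": [
    {"tx": 0, "ty": 0, "tz": -0.002, "twist": 0},
    {"tx": 0, "ty": 0, "tz": -0.004, "twist": 0},
    {"tx": 0, "ty": 0, "tz": -0.006, "twist": 0},
    {"tx": 0, "ty": 0, "tz": -0.008, "twist": 0},
    {"tx": 0, "ty": 0, "tz": -0.01, "twist": 0},
    {"tx": 0, "ty": 0, "tz": -0.012, "twist": 0},
    {"tx": 0, "ty": 0, "tz": -0.014, "twist": 0},
    {"tx": 0, "ty": 0, "tz": -0.016, "twist": 0}
  ]
}}

```text
t: 21.77
eef_pos: [0.4931, -0.2745, 0.0976]
ee_rot: [3.141, -0.001, -2.988]
force: [-0.6, -0.3, 0.1]
width: 0.0003
gripper_force: 0.0
```

Contact ended gently. I'll go straight up and away, then check.

Emit:
{"fn": "arm_command", "kwargs": {
  "commands": [
    {"tx": 0, "ty": 0, "tz": -0.01, "twist": 0},
    {"tx": 0, "ty": 0, "tz": -0.05, "twist": 0},
    {"tx": 0, "ty": 0, "tz": -0.12, "twist": 0},
    {"tx": 0, "ty": 0, "tz": -0.22, "twist": 0},
    {"tx": 0, "ty": -0.1, "tz": -0.32, "twist": 0},
    {"tx": 0, "ty": -0.22, "tz": -0.4, "twist": 0},
    {"tx": 0, "ty": -0.35, "tz": -0.4, "twist": 0},
    {"tx": 0, "ty": -0.45, "tz": -0.4, "twist": 0}
  ]
}}

```text
t: 22.43
eef_pos: [0.5118, -0.3879, 0.2009]
ee_rot: [-3.139, 0.004, -2.988]
force: [0.1, 0.2, -0.6]
width: 0.0004
gripper_force: 0.0
```

Emit:
{"fn": "arm_command", "kwargs": {
  "commands": [
    {"tx": 0.1, "ty": -0.1, "tz": 0, "twist": 0},
    {"tx": 0.15, "ty": -0.2, "tz": 0, "twist": 0},
    {"tx": 0.15, "ty": -0.3, "tz": 0, "twist": 0},
    {"tx": 0.15, "ty": -0.3, "tz": 0, "twist": 0},
    {"tx": 0.15, "ty": -0.3, "tz": 0, "twist": 0},
    {"tx": 0.15, "ty": -0.3, "tz": 0, "twist": 0},
    {"tx": 0.15, "ty": -0.3, "tz": 0, "twist": 0},
    {"tx": 0.15, "ty": -0.3, "tz": 0, "twist": 0}
  ]
}}

```text
t: 23.1
eef_pos: [0.4853, -0.4647, 0.1983]
ee_rot: [-3.141, 0.0, -2.987]
force: [-0.6, 1.0, 1.3]
width: 0.0005
gripper_force: 0.0
```

```bash

python3 - <<'E'
from h import *
grab_frame("side");b=grab_frame("top")
s=get_state();print(s["t"],s["eef_pos"],s["force"],np.abs(s["qd"]).max())
for q in("lid_edge","paddle","temp_logger","tape_roll","used_vial","vial_a"):
    for n in("side","top"):print(q,n,[(np.round(d["uv"]).tolist(),round(d["score"],2)) for d in spot_point(q,n)[:2]])
a=cv2.imread("pics/top1.png")[:,:,::-1];d=np.abs(a.astype(int)-b).max(2)>50
ys,xs=np.nonzero(d[140:330,240:400]);print(len(xs),(xs.min()+240,xs.max()+240,ys.min()+140,ys.max()+140) if len(xs) else None)
E
```

```text
23.2 [ 0.48535599 -0.46478541  0.19823469] [-0.02732602 -0.68962305  0.06944623] 0.0024166942221876637
lid_edge side [([302.0, 231.0], 0.76)]
lid_edge top [([300.0, 213.0], 0.55)]
paddle side [([228.0, 277.0], 0.67)]
paddle top [([367.0, 272.0], 0.69), ([267.0, 300.0], 0.58)]
temp_logger side [([197.0, 303.0], 0.62)]
temp_logger top [([311.0, 301.0], 0.78), ([310.0, 255.0], 0.47)]
tape_roll side [([331.0, 363.0], 0.95), ([303.0, 257.0], 0.64)]
tape_roll top [([380.0, 214.0], 0.86)]
used_vial side [([303.0, 256.0], 0.75), ([195.0, 302.0], 0.51)]
used_vial top []
vial_a side [([329.0, 362.0], 0.56), ([197.0, 278.0], 0.44)]
vial_a top [([296.0, 169.0], 0.53), ([269.0, 301.0], 0.51)]
2969 (np.int64(311), np.int64(399), np.int64(152), np.int64(329))
```

The network reports a vial near the chute's end with the lid shut, so I'll check those pixels numerically against the first picture.

```bash

python3 - <<'E'
from h import *
b=grab_frame("side").astype(int);a=cv2.imread("pics/side1.png")[:,:,::-1].astype(int)
g=lambda i:i[238:258:2,286:316:2].mean(2).astype(int)
print(g(a));print(g(b));d=np.abs(a-b).max(2)[205:330,190:385]>45
ys,xs=np.nonzero(d);print(len(xs),np.c_[xs+190,ys+205][:60:2].tolist())
c=grab_frame("top").astype(int);e=cv2.imread("pics/top1.png")[:,:,::-1].astype(int)
d=np.abs(c-e).max(2)[150:320,240:345]>45;ys,xs=np.nonzero(d);print(len(xs),np.c_[xs+240,ys+150][:40:2].tolist())
print([(q["rect"],q["score"]) for n in("side","top") for q in boxes_of("used_vial",n)])
E
```

```text
[[217 214 201 176 189 124 112 110 107 145 229 185 223 225 226]
 [213 212 215 210 179 175 100 112 113 108 186 229 224 225 224]
 [217 218 213 218 191 176 160 107 108 109 108 211 211 227 225]
 [216 214 216 217 213 174 185 129 110 117 106 140 227 219 226]
 [219 218 219 216 216 209 177 171 101 112 112 104 183 228 228]
 [214 220 214 217 214 219 188 179 162 106 113 112 105 209 218]
 [214 216 212 212 215 216 216 177 182 127 112 115 111 135 182]
 [213 215 217 214 215 214 219 189 174 162  85  87 112 181 193]
 [203 205 214 224 236 255 255 255 255 255 255 255 255 253 239]
 [255 255 254 252 244 226 209 192 177 178 168 165 161 163 174]]
[[215 216 198 176 178 127 106 108 109 145 225 188 224 224 225]
 [217 214 215 212 175 169 104 108 105 103 188 228 227 225 224]
 [216 218 215 217 190 180 156  99 108 113 110 213 210 225 223]
 [217 216 215 215 210 174 180 125 106 111 106 139 226 218 225]
 [220 219 218 215 216 208 179 167 101 111 106 101 183 223 226]
 [218 216 212 217 215 218 189 179 163 106 110 109 109 206 217]
 [211 219 213 213 218 214 213 175 183 127 107 110 104 134 185]
 [210 215 220 210 215 211 215 190 172 157  87  83 116 182 196]
 [204 205 212 225 236 254 255 255 255 255 255 255 255 253 239]
 [255 255 255 253 241 231 208 189 185 174 165 165 164 166 174]]
4933 [[190, 205], [192, 205], [194, 205], [196, 205], [198, 205], [200, 205], [202, 205], [204, 205], [206, 205], [208, 205], [210, 205], [212, 205], [214, 205], [216, 205], [218, 205], [220, 205], [222, 205], [224, 205], [226, 205], [228, 205], [230, 205], [232, 205], [234, 205], [236, 205], [238, 205], [240, 205], [242, 205], [244, 205], [246, 205], [248, 205]]
82 [[311, 253], [311, 254], [344, 302], [344, 304], [344, 305], [344, 306], [343, 307], [342, 308], [344, 308], [342, 309], [344, 309], [342, 310], [344, 310], [341, 311], [343, 311], [340, 312], [342, 312], [344, 312], [341, 313], [343, 313]]
[([167.2, 287.0, 217.5, 311.9], 0.57), ([289.4, 210.1, 380.9, 259.8], 0.54)]
```

The chute end and lid pixels match the start picture: the lid is shut, the chute is empty and the vial is inside.

```bash
python3 -c "from station import job_done;print(job_done())"
```

```text
the job is handed in; nothing more can be done
None
```

The job is handed in at about 23 s of the 48 s limit: the vial rolled down the chute and dropped into the box with the lid fully open, the lever was let up slowly so the lid eased shut, and the hand was taken away clear; the final pictures show the chute empty, the lid shut and no sign that anything else moved.

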